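# Tip the carton from the loading tray into the collection box

## Task

Lift the loose lid off the grey collection box by its knob and set it down, knob up, in the middle of the cork mat. Then, without touching the carton with the robot, tip the aluminium tray beside the box up towards the box until it meets its stop, so that the carton slides out into the box, and ease the tray back down to level without letting it slam. Leave the lid on the mat.

Things in the scene. Friction and masses are not known exactly. Their poses are not given: they have to be found in the camera images.
- box_mouth (a point): Centre of the mouth of the open grey box, level with its rim, 90 mm above the desk. Box outside 128 mm (x) by 108 mm (y), walls 4 mm, inner depth 80 mm; the tray is on its +y side, the side nearer the robot. Box and tray stand on one base plate (150 x 226 mm) fixed to the desk; its place and yaw differ each time. Axes: the station's, z up.
- lid_knob (a point): Centre of the head of the lid's knob: black upright cylinder, 30 mm diameter, 20 mm high, on an 18 mm neck. Loose lid (about 160 g): grey plate 124 (x) by 104 (y) by 6 mm, the knob in its middle; a plug 112 x 92 mm reaches 8 mm below the plate, loosely into the box's mouth. The point is 28 mm above the plate's underside, 36 mm above what the plug stands on. z: knob's axis, up.
- mat_center (a point): Middle of the top face of the flat cork mat on the desk, 180 by 180 mm, 4 mm thick, fixed; its place and yaw differ each time.
- carton_center (a point): Centre of the closed cardboard carton lying in the tray, 42 mm (x) by 88 mm (y) by 27 mm (z), about 110 g. It lies with its long side roughly along the hinge.
- tray_hinge (a point): Middle of the tray's hinge line, level with the tray's inner floor (98 mm above the desk), at the tray's open edge next to the box. The axes do not turn with the tray: x along the hinge, y from the hinge to the back of the tray (away from the box), z up.
- push_panel (a point): Point on the outer face of the tray's back panel, mid-width, moving with the tray; when level it is 98 mm in y and 52 mm in z from tray_hinge. y: the panel's outward normal, z: up along the panel. Panel 116 mm wide, 4 mm thick, 70 mm above the tray floor. Pushing its outer face towards the box tips the tray.
- tray_rod (a point): Middle of the round steel rod, 10 mm diameter, 116 mm long, along the top edge of the back panel; moves with the tray. When level it is 96 mm in y and 71 mm in z from tray_hinge. It sticks out 3 mm beyond the panel's outer face.
- tip_tray (a joint): Tilt of the tray (250 g, aluminium, side walls 24 mm high, no wall on the box side) in rad: 0 level, resting; grows as its back rises towards the box; stop at 1.15. It turns easily, without spring, and falls back by its weight when not held. The carton slides out before the stop.
Mind the look-alikes: they are no part of the job. What is shaped like the part that bears lid_knob but blue is not meant.

How it is judged (in metres and radians):
On the way, in this order (a step that is already met when the one before it is completed fails the run):
1. the lid rests on the mat, released, while the tray is still level (horizontal distance between lid_knob and mat_center below 0.04 m and z of lid_knob in the frame of mat_center below 0.042 m and angle between lid_knob's own z axis and vertical below 0.08 rad and contact force between the fingers and lid below 0.1 N and value of joint tip_tray below 0.1 rad), for 0.2 s.
2. the tray is tipped up to its stop (beyond 1.05 rad) (value of joint tip_tray above 1.05 rad), for 0.1 s.
At the end, for the whole second after the job is handed in: The lid lies knob up (within 0.08 rad) on the cork mat, its knob within 40 mm of the mat's middle; the carton is inside the box, its centre at least 20 mm below the rim; the tray is back level (under 0.05 rad); lid and carton are at rest (horizontal distance between lid_knob and mat_center below 0.04 m and z of lid_knob in the frame of mat_center below 0.042 m and angle between lid_knob's own z axis and vertical below 0.08 rad and x of carton_center in the frame of box_mouth between -0.06 and 0.06 m and y of carton_center in the frame of box_mouth between -0.05 and 0.05 m and z of carton_center in the frame of box_mouth below -0.02 m and value of joint tip_tray below 0.05 rad and linear speed of each of carton, lid below 0.03 m/s); the robot touches nothing.
It fails at once if the robot touches the carton (contact force between the arm and carton above 0.5 N).
It fails at once if the fingers touch the carton (contact force between the fingers and carton above 0.5 N).
It fails at once if the tray slams down (faster than 2.5 rad/s on its way back) (velocity of joint tip_tray below -2.5 rad/s).
It fails at once if the lid is turned over or dropped on edge (tilted more than 0.7 rad) (angle between lid_knob's own z axis and vertical above 0.7 rad).
It also fails if it takes over 64 s, if anything falls off the work surface, if the arm or the gripper's body presses on something with over 40 N, if the wrist force passes 120 N, or if a joint passes its speed limit or range.

## Robot

A 6-joint arm with a two-finger parallel gripper is mounted at the origin on the work surface; the furniture and walls round the work are solid. World frame = base frame: x ahead of the robot, y to its left, z up, the work surface at z = 0. Lengths are in m, angles in degrees, forces in N, time in s.
With the tool pointing down it reaches from about 0.325 to 0.85 m from the base axis. Payload 4.4 kg.
Tool frame: the origin (TCP) lies at the very end of the fingers, on their centre line; the grasp point (between the pads) lies 19 mm behind it; z points along the fingers, y is the line along which they close (so a half turn about z gives the same grasp; the last joint's range is limited). The gripper opens to 94 mm and grips with 3 to 60 N. Pads are 16 mm wide; open, the fingers measure 119 mm over their backs; the gripper's body (75 mm by 177 mm) begins 78 mm behind the grasp point.
Start: joints at [65.919, 11.837, 88.321, -0, 79.842, -8.623], TCP at [0.153, 0.554, 0.205] pointing down, gripper open.
Joint ranges: [-156.59, 156.59], [-49.26, 127.26], [12.9, 141.05], [-63.56, 243.56], [4.71, 150.69], [-161.64, 161.64]. Speed limits (degrees/s): [159.86, 159.86, 180, 180, 180, 180].

## Interface

Orientations are given as [roll, pitch, yaw] about the fixed x, y, z axes, in that order (R = Rz(yaw) Ry(pitch) Rx(roll)).
In Python, from rig import telemetry, viewer, robot gives the robot as it stands. The module is installed in compiled form; this text tells all that it offers.
- The arm moves only by the tool step_arm, never from a script. Its arguments are lists of equal length, an entry for each row: "linear": the shift along the tool's x, y, z in units of 0.4 m (1.0 is 0.4 m), a list of three; "yaw": the turn about the tool's z in units of pi/2 rad (1.0 is pi/2 rad). In form: {"linear": [[x, y, z], ...], "yaw": [yaw, ...]}. A call has 1 to 5 rows; each row shifts and turns the commanded pose from where the row before left it, along the tool's axes as they then stand; what a row does not reach is not made up. A row lasts 1/8 s, in which the tool goes at most 62.5 mm and 10.7 degrees, less where a joint would pass 70% of its speed; a pose out of reach is approached as far as the arm can. A call with a number of a shift or a turn outside -1 to 1 is refused whole. A call with a gripper value outside its range is refused whole. "jaw" is the opening in per cent of the stroke, from 0 (shut) to 100 (fully open), set as the call begins (left out, the last holds). The fingers move at their own pace and stop on an object; "grip_force" is the grip in N (left out, the last holds). Time passes only in rows, so rows that do not move let the fingers close. It gives the time, the measured TCP pose, the force, the opening and the grip force at its end, in the units of the state.
- telemetry.get_obs(): the state, without advancing time (a new reading comes with each control period).
- viewer.snapshot(name): name is "scene" or "top"; returns a dict with "frame" (420x560x3 uint8, red, green, blue), "range_z" (420x560 float32, m along the optical axis (not along the pixel's ray), 0 where there is no reading), "fovy" (degrees; the focal length in pixels is half the picture's height over the tangent of half this angle, whatever the lens; pixels are square), "cx", "cy" (the principal point, pixels), "T" (4x4, takes a point from camera to world coordinates). Camera axes: x right, y up, looking along -z (the intrinsics and any distortion apply to the point x, -y, -z); pixel columns grow to the right and rows downward; lengths in m; the calibration is good to about 2 mm. A picture is of the moment at which its call begins.
- robot.sign_off(): hands the job in; it is judged then, once.
The state is a dict: "time": time; "q": joint angles; "dq": joint speeds; "joint_torque": joint torques, N m; "tool_pos": TCP position; "tcp_rot": TCP orientation; "wrist_force": force on the tool from outside, world axes, zero at the start; "wrist_torque": the same for the moment, N m; "finger_gap": finger opening in m; "grasp_force": force on a finger pad.
Only numpy, scipy, OpenCV 4.12 (cv2) and the standard library are available. Lean on these libraries where they do the work, as an engineer would, in place of code of your own. Each camera call takes 0.05 s, during which the arm holds its last target. There are 200 camera calls.

## Working session

There is one attempt and no reset: what is moved stays moved. The work goes in short steps, Python scripts to look and compute and a tool call to move; the robot and the scene stay as the last step left them, time stands still between calls to the robot, and variables do not carry over. Pictures are saved under pics/ and viewed, at most 10 in all, crops included, and the job is handed in when it is done.

Besides the shell and the picture viewer there is one more tool, called after "Call:" by a JSON object that holds its "fn" and its "kwargs", one argument or row to a line. step_arm: Moves the arm, as the interface text tells. Shifts and turns lie within -1 to 1; 1 stands for 0.4 m of shift or pi/2 rad of turn. Its arguments: {"type":"object","properties":{"linear":{"type":"array"},"yaw":{"type":"array"},"jaw":{"type":"number"},"grip_force":{"type":"number"}},"required":["linear","yaw"]}

```bash
mkdir -p pics; cat > h.py <<'E'
import numpy as np, cv2
from rig import telemetry, viewer, robot
def snap(n,save=None):
    s=viewer.snapshot(n)
    if save: cv2.imwrite(f'pics/{save}.png',s['frame'][:,:,::-1])
    return s
def cloud(s):
    H,W=s['range_z'].shape; f=H/2/np.tan(np.radians(s['fovy'])/2)
    v,u=np.mgrid[:H,:W]; d=s['range_z']
    p=np.stack([(u-s['cx'])/f*d,-(v-s['cy'])/f*d,-d],-1)
    return p@s['T'][:3,:3].T+s['T'][:3,3]
E
python3 - <<'E'
from h import *
o=telemetry.get_obs();print(o)
for n in('top','scene'):
    s=snap(n,n+'1');print(n,s['fovy'],s['cx'],s['cy'],s['T'].round(3).tolist(),[k for k in s])
    np.save(n+'.npy',cloud(s))
E
```

```text
{'time': 0.0, 'q': array([ 6.59182902e+01,  1.18856946e+01,  8.84012690e+01, -1.60235744e-03,
        7.98400014e+01, -8.62330776e+00]), 'dq': array([ 0.04229542,  0.00207683,  0.04160151,  0.0552401 , -0.02601084,
       -0.03521236]), 'joint_torque': array([-6.62081511e-04, -3.70869756e+01, -2.81418478e+01,  6.97562029e-02,
        3.59187496e-02, -1.98073799e-04]), 'tool_pos': array([0.15296269, 0.55347668, 0.20430569]), 'tcp_rot': array([-1.79874234e+02, -1.74780325e-02,  1.64541863e+02]), 'wrist_force': array([ 0.07269486,  0.32320201, -0.17552452]), 'wrist_torque': array([-0.0357907 ,  0.01826681,  0.04452286]), 'grasp_force': 0.0, 'finger_gap': 0.09384268987649642}
top 42.927079435970704 273.62840559117535 216.33113481788433 [[0.018, 0.999, -0.048, 0.378], [-1.0, 0.018, 0.003, -0.195], [0.004, 0.048, 0.999, 1.445], [0.0, 0.0, 0.0, 1.0]] ['frame', 'range_z', 'fovy', 'cx', 'cy', 'T']
scene 44.31340527219798 277.7502350302666 210.93066225531322 [[0.365, -0.541, 0.758, 1.345], [0.931, 0.208, -0.3, -0.573], [0.005, 0.815, 0.579, 0.82], [0.0, 0.0, 0.0, 1.0]] ['frame', 'range_z', 'fovy', 'cx', 'cy', 'T']
```

View pics/top1.png

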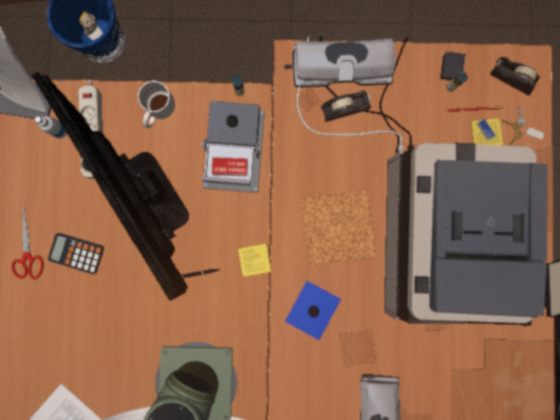

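View pics/scene1.png

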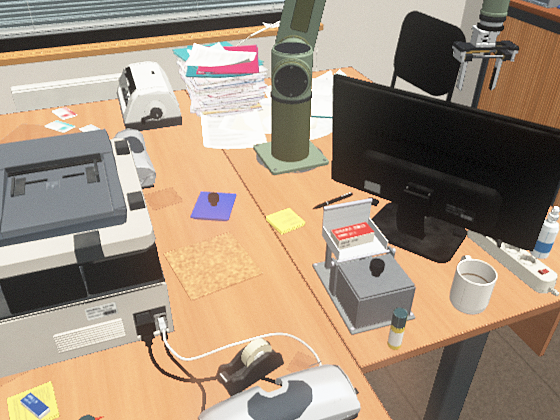

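The top view shows the box with its lid knob at about (232,121), the tray with carton at (232,165) and the cork mat at (338,227). The blue decoy is at (312,311). The scene view shows the knob at (377,267) and the mat at (213,263), with the monitor close to the box's left.

```bash
python3 - <<'E'
from h import *
T=np.load('top.npy');S=np.load('scene.npy')
ft=cv2.imread('pics/top1.png');fs=cv2.imread('pics/scene1.png')
def blob(m,roi,P):
    k=np.zeros(m.shape,np.uint8);x0,y0,x1,y1=roi;k[y0:y1,x0:x1]=m[y0:y1,x0:x1]
    n,l,st,c=cv2.connectedComponentsWithStats(k);i=1+np.argmax(st[1:,4]);mm=l==i
    p=P[mm];print(st[i],c[i].round(1),'med',np.median(p,0).round(4),'zmax',np.percentile(p[:,2],[5,50,95]).round(4));return mm
print('knob');
for f,P,r in((ft,T,(215,105,250,140)),(fs,S,(360,250,395,285))):
    mm=blob((f.max(2)<60).astype(np.uint8),r,P)
    p=P[mm];t=p[p[:,2]>np.percentile(p[:,2],95)-.004];print(' toprange',t.min(0).round(3),t.max(0).round(3))
print('mat')
for f,P,r in((ft,T,(295,180,385,275)),(fs,S,(150,220,275,310))):
    h=cv2.cvtColor(f,cv2.COLOR_BGR2HSV);print(h[227,338] if f is ft else h[263,213], h[227,290])
    m=(np.abs(P[:,:,2]-.004)<.02)
    hh=(h[:,:,0]>=13)&(h[:,:,0]<=24)&m
    hh=cv2.morphologyEx(cv2.morphologyEx(hh.astype(np.uint8),cv2.MORPH_OPEN,np.ones((3,3))),cv2.MORPH_CLOSE,np.ones((7,7)))
    mm=blob(hh,r,P);q=P[mm][:,:2].astype(np.float32);print(cv2.minAreaRect(q))
# geometry in top cloud near box
b=T[95:195,195:270]
for lo,hi in((.08,.093),(.093,.1015),(.12,.145),(.15,.18)):
    m=(b[:,:,2]>lo)&(b[:,:,2]<hi);p=b[m]
    if len(p): print(lo,hi,len(p),cv2.minAreaRect(p[:,:2].astype(np.float32)))
m=(b[:,:,2]>.15); 
np.set_printoptions(linewidth=250);print((T[98:194:3,200:268:4,2]*1000).astype(int))
E
```

```text
knob
[227 115  11  12 103] [231.9 120.7] med [ 0.6769 -0.0913  0.1278] zmax [0.123  0.1278 0.1322]
 toprange [ 0.378 -0.195  0.128] [ 0.689 -0.079  1.445]
[370 262  14  14  87] [376.3 269.6] med [ 0.6895 -0.0982  0.118 ] zmax [0.0993 0.118  0.1283]
 toprange [ 0.672 -0.573  0.124] [ 1.345 -0.084  0.82 ]
mat
[ 13 143 205] [ 12 143 186]
[ 302  191   73   72 4050] [338.2 226.6] med [ 0.4223 -0.3742  0.0041] zmax [-0.001   0.0041  0.0094]
((0.41596633195877075, -0.3271731734275818), (0.17888209223747253, 0.2719588279724121), 7.7067670822143555)
[ 19  93 251] [ 29  90 255]
[  151   220   124    90 10124] [217.2 263.5] med [ 0.4271 -0.3665  0.0029] zmax [-0.0007  0.0029  0.0076]
((0.7795990109443665, -0.37740665674209595), (0.3007710576057434, 1.1587508916854858), 85.42997741699219)
0.08 0.093 432 ((0.6364215016365051, -0.09234431385993958), (0.13957025110721588, 0.196897491812706), 86.68766021728516)
0.093 0.1015 2304 ((0.6273630261421204, -0.08671338111162186), (0.1500459462404251, 0.2105018049478531), 86.43006134033203)
0.12 0.145 788 ((0.6077303290367126, -0.0855160728096962), (0.11602
[... 2294 characters left out ...]
 3   10   94  123  122  124  126  124  127  121  125  123   96    4 1445    1    1]
 [   2  117  101  129  122  129  124  125  127  120  123  127  101    3    6    0    0]
 [   1  118   94   99   97  101   93   91   99   97   96   98  100    6    7    0   -4]
 [   0  169  172  172  175  171  175  176  169  172  171   97   99    4    4    1   -1]
 [   7    3  104  117  120  128  139  161  166  169  171  177  173    5   11    1    0]
 [   4   14    3    7   10    8    9   12    6    5   95  102  107   10    5    2   -3]
 [   0    1    5    8    9   10    6    6   11    3   13    1    4    8    8    0    0]
 [   1    2    2    2   -4    2    0    0    2   -2   -2    5    6    8    4    0    2]]
```

```bash
python3 - <<'E'
from h import *
a=cv2.imread('pics/top1.png')[90:200,190:280];b=cv2.imread('pics/scene1.png')[180:335,305:425]
a=cv2.resize(a,(450,550),interpolation=2);b=cv2.resize(b,(348,450),interpolation=2)
c=np.zeros((550,798,3),np.uint8);c[:,:450]=a;c[:450,450:]=b;cv2.imwrite('pics/crop1.png',c)
E
```

```text
(no output)
```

View pics/crop1.png

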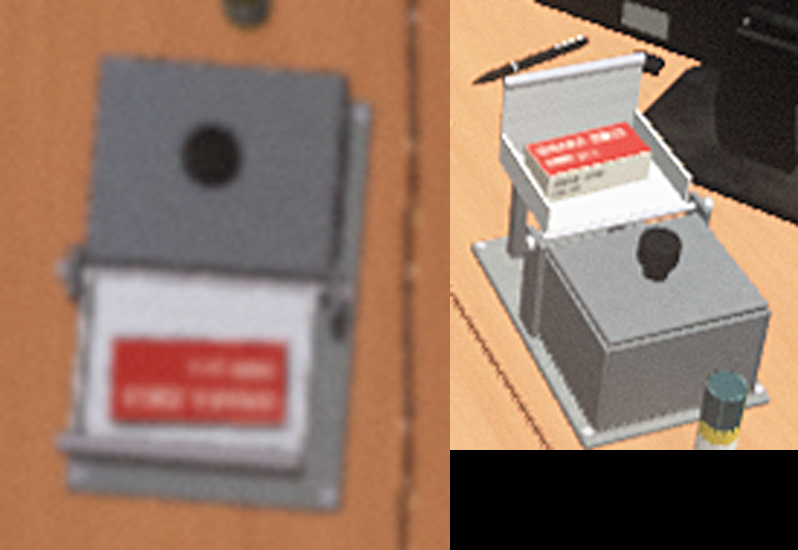

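The crop shows the lid seated on the box with the knob at its centre. The carton is mid-tray, and the rod runs along the back edge nearest the robot. Next I check clearances to the monitor and printer and work out the move geometry.

```bash
python3 - <<'E'
from h import *
np.set_printoptions(linewidth=220,suppress=True)
T=np.load('top.npy');S=np.load('scene.npy')
P=np.concatenate([T.reshape(-1,3),S.reshape(-1,3)]);P=P[(P[:,2]<.8)&(P[:,2]>.05)]
# height map 5cm grid x 0..0.9, y .7..-.7
xs=np.arange(0,.95,.05);ys=np.arange(.7,-.75,-.05)
print('y  ',(ys*100).round().astype(int))
for x in xs[::-1]:
    r=[]
    for y in ys:
        q=P[(abs(P[:,0]-x)<.025)&(abs(P[:,1]-y)<.025)]
        r.append(int(np.percentile(q[:,2],98)*100) if len(q)>3 else 0)
    print(int(round(x*100)),np.array(r))
# mat refined
f=cv2.imread('pics/top1.png');h=cv2.cvtColor(f,cv2.COLOR_BGR2HSV)
g=f[185:275,295:382].astype(int);w=(g[:,:,1]-g[:,:,0])
q=T[185:275,295:382];k=np.hypot(q[...,0]-.422,q[...,1]+.374)<.1
print(np.median(q[k],0),f[227,338],f[227,290])
E
```

```text
y   [ 70  65  60  55  50  45  40  35  30  25  20  15  10   5   0  -5 -10 -15 -20 -25 -30 -35 -40 -45 -50 -55 -60 -65 -70]
90 [0 0 0 0 0 0 0 0 0 0 0 0 0 0 0 0 0 0 0 7 7 8 8 8 7 0 0 0 0]
85 [0 0 0 0 0 0 0 0 0 0 0 0 0 0 0 0 0 0 0 7 8 8 8 8 7 0 0 0 0]
80 [ 0  0  0  0 15 24 33  0  0  0  0  9  9  0  0  0  9  0  0  6  6  6  6  6  5  0  0  9  9]
75 [ 0  0  0  0 12 17 19  0  0  0  0  9  9  9  0  9  9  9  0  0  0  7  7  0  0  0  0  0  0]
70 [ 0  0  0  0  0  5 13  9 36 36  0  9  9  0  0 10 13 10  0  0  0  5  5  0  0  0  0  0  0]
65 [ 0  0  0  0  0  0 14 12 36 36 35  6  0  0 10 10 12 10  0  0  0  0  0  0  6  6  0  0  0]
60 [ 0  0  0  0  0  0  0  0  6 36 36  0  0  0 10 12 12 12  0  0  0  0  0  0 26 26 27 27 26]
55 [ 0  0  0  0  0  0  0  0  6  0 36 36 14  0 17 17 17 17  0  0  0  0  0  0 28 30 30 30 30]
50 [ 0  0  0  0  0  0  0  0  0  0 36 36 33 11  0 17 17 17  0  0  0  0  0  0 28 30 30 30 30]
45 [ 0  0  0  0  0  0  0  0  0  0  0 36 36  0  0  0  0  0  0  0  0  0  0  0 26 30 31 30 30]
40 [ 0  0  0  0  0  0  0  0  0  0  0  0 36 35  0  0  0  0  0  0  0  0  0  0 26 30 31 29 30]
35 [ 0  0  0  0  0  0  0  0  0  0  0  0 36 36 35  0  0  0  0  0  0  0  0  0 26 30 30 30 30]
30 [ 0  0  0  0  0  0  0  0  0  0  0  0  0 36 36  0  0  0  0  0  0  0  0  0 28 30 30 30 30]
25 [ 0  0  0  0  0  0  0  0  0  0  0  0  0  9 36  0  0  0  0  0  0  0  0  0 27 30 30 30 30]
20 [ 0 34 34 47 44  0  0  0  0  0  0  0  0  0  0  0  0  0  0  0  5  0  0  0 26 26 26 26 26]
15 [ 0 34 34 46 46 34  0  0  0  0  0  0  0  0  0  0  0  0  0  0  0  0  0  0  0  0  0  0  0]
10 [ 0  0  0 40 39 34  0  0  0  0  0  0  0 29 33 33  0  0  0  0  0  0  0  0  0  0  0  0  0]
5 [ 0  0  0  0  0  0  0  0  0  0  0  0  0 35 35 35 30  0  0  0  0  0  0  7  0  0  0  0  0]
0 [ 0  0  0  0  0  0  0  0  0  0  0  0  0 35 35 35  0  0  0  0  0  0  0  7  7  6  0  0  0]
[ 0.42174592 -0.37383584  0.00381884] [ 90 141 205] [ 82 122 186]
```

Call:
{"fn": "step_arm", "kwargs": {
  "linear": [
    [0, 0, -0.12],
    [0, 0, -0.12],
    [0, 0, -0.12],
    [0, 0, -0.12],
    [0, 0, -0.12]
  ],
  "yaw": [0.1, 0.1, 0.1, 0.1, 0.1]
}}

```text
time: 0.72
tool_pos: [0.1531, 0.5538, 0.4464]
tcp_rot: [-180.0, 0.0, 119.2]
wrist_force: [-0.2, 1.1, 0.4]
finger_gap: 0.0941
grasp_force: 0.0
```

Call:
{"fn": "step_arm", "kwargs": {
  "linear": [
    [0, 0, 0],
    [0, 0, 0],
    [0, 0, 0],
    [0, 0, 0],
    [0, 0, 0]
  ],
  "yaw": [0.1, 0.1, 0.1, 0.072, 0]
}}

```text
time: 1.35
tool_pos: [0.1532, 0.5541, 0.4448]
tcp_rot: [-180.0, 0.1, 86.1]
wrist_force: [0.1, 0.2, 0.1]
finger_gap: 0.0939
grasp_force: 0.0
```

Call:
{"fn": "step_arm", "kwargs": {
  "linear": [
    [-0.1012, 0.0945, 0],
    [-0.1012, 0.0945, 0],
    [-0.1012, 0.0945, 0],
    [-0.1012, 0.0945, 0],
    [-0.1012, 0.0945, 0]
  ],
  "yaw": [0, 0, 0, 0, 0]
}}

```text
time: 1.98
tool_pos: [0.3286, 0.3378, 0.4453]
tcp_rot: [180.0, -0.0, 86.2]
wrist_force: [0.2, -0.1, -0.6]
finger_gap: 0.094
grasp_force: 0.0
```

Call:
{"fn": "step_arm", "kwargs": {
  "linear": [
    [-0.1012, 0.0945, 0],
    [-0.1012, 0.0945, 0],
    [-0.1012, 0.0945, 0],
    [-0.1012, 0.0945, 0],
    [-0.1012, 0.0945, 0]
  ],
  "yaw": [0, 0, 0, 0, 0]
}}

```text
time: 2.6
tool_pos: [0.5034, 0.1228, 0.4453]
tcp_rot: [-180.0, -0.0, 86.2]
wrist_force: [1.4, 0.6, -0.4]
finger_gap: 0.0939
grasp_force: 0.0
```

Call:
{"fn": "step_arm", "kwargs": {
  "linear": [
    [-0.1012, 0.0945, 0],
    [-0.1012, 0.0945, 0],
    [-0.1012, 0.0945, 0],
    [-0.1012, 0.0945, 0],
    [-0.1012, 0.0945, 0]
  ],
  "yaw": [0, 0, 0, 0, 0]
}}

```text
time: 3.22
tool_pos: [0.6781, -0.092, 0.445]
tcp_rot: [-180.0, -0.0, 86.2]
wrist_force: [0.4, 0.1, 0.6]
finger_gap: 0.0939
grasp_force: 0.0
```

Call:
{"fn": "step_arm", "kwargs": {
  "linear": [
    [0, 0, 0],
    [0, 0, 0]
  ],
  "yaw": [0, 0],
  "jaw": 70
}}

```text
time: 3.48
tool_pos: [0.6771, -0.0903, 0.4447]
tcp_rot: [-179.9, -0.0, 86.1]
wrist_force: [0.0, 0.8, 0.6]
finger_gap: 0.0775
grasp_force: 0.0
```

Call:
{"fn": "step_arm", "kwargs": {
  "linear": [
    [0, 0, 0.15],
    [0, 0, 0.15],
    [0, 0, 0.15],
    [0, 0, 0.15],
    [0, 0, 0.1]
  ],
  "yaw": [0, 0, 0, 0, 0]
}}

```text
time: 4.1
tool_pos: [0.6753, -0.0882, 0.1637]
tcp_rot: [-179.9, -0.0, 86.2]
wrist_force: [1.2, 0.1, 0.5]
finger_gap: 0.0658
grasp_force: 0.0
```

Call:
{"fn": "step_arm", "kwargs": {
  "linear": [
    [0, 0, 0.08],
    [0, 0, 0.05],
    [0, 0, 0.025],
    [0, 0, 0]
  ],
  "yaw": [0, 0, 0, 0]
}}

```text
time: 4.6
tool_pos: [0.6774, -0.0902, 0.1041]
tcp_rot: [180.0, 0.0, 86.1]
wrist_force: [0.9, -0.4, 0.3]
finger_gap: 0.0659
grasp_force: 0.0
```

Call:
{"fn": "step_arm", "kwargs": {
  "linear": [
    [0, 0, 0],
    [0, 0, 0],
    [0, 0, 0],
    [0, 0, 0],
    [0, 0, 0]
  ],
  "yaw": [0, 0, 0, 0, 0],
  "jaw": 0,
  "grip_force": 20
}}

```text
time: 5.22
tool_pos: [0.6781, -0.0907, 0.1041]
tcp_rot: [179.9, 0.0, 86.1]
wrist_force: [2.1, -1.4, 1.7]
finger_gap: 0.0291
grasp_force: 20.0
```

Call:
{"fn": "step_arm", "kwargs": {
  "linear": [
    [0, 0, -0.03],
    [0, 0, -0.08],
    [0, 0, -0.12],
    [0, 0, -0.12],
    [0, 0, 0]
  ],
  "yaw": [0, 0, 0, 0, 0]
}}

```text
time: 5.85
tool_pos: [0.6795, -0.0911, 0.2499]
tcp_rot: [179.5, 0.1, 86.1]
wrist_force: [0.4, 0.4, -2.6]
finger_gap: 0.0295
grasp_force: 20.0
```

Call:
{"fn": "step_arm", "kwargs": {
  "linear": [
    [-0.04, -0.03, 0],
    [-0.0939, -0.0737, 0],
    [-0.0939, -0.0737, 0],
    [-0.0939, -0.0737, 0],
    [-0.0939, -0.0737, 0]
  ],
  "yaw": [0, 0, 0, 0, 0]
}}

```text
time: 6.48
tool_pos: [0.5319, -0.2479, 0.2397]
tcp_rot: [-179.6, -0.2, 86.0]
wrist_force: [-0.5, -0.5, -2.2]
finger_gap: 0.0296
grasp_force: 20.0
```

Call:
{"fn": "step_arm", "kwargs": {
  "linear": [
    [-0.0939, -0.0737, 0],
    [-0.0939, -0.0737, 0],
    [-0.0939, -0.0737, 0],
    [-0.054, -0.0437, 0],
    [0, 0, 0]
  ],
  "yaw": [0, 0, 0, 0, 0]
}}

```text
time: 7.1
tool_pos: [0.4174, -0.3742, 0.2402]
tcp_rot: [-179.7, -0.3, 85.8]
wrist_force: [-0.3, 0.9, -3.6]
finger_gap: 0.0296
grasp_force: 20.0
```

```bash
python3 - <<'E'
from h import *
a=snap('scene');print(telemetry.get_obs()['tool_pos']);b=snap('top')
c=np.zeros((600,800,3),np.uint8);A=a['frame'][:,:,::-1];B=b['frame'][:,:,::-1]
c[:300,:400]=cv2.resize(A,(400,300));c[300:,:400]=cv2.resize(B,(400,300));c[:300,400:]=cv2.resize(A[150:350,130:400],(400,300));c[300:,400:]=cv2.resize(B[150:300,220:420],(400,300))
cv2.imwrite('pics/lift.png',c)
E
```

```text
[ 0.41875012 -0.37336216  0.24058791]
```

View pics/lift.png

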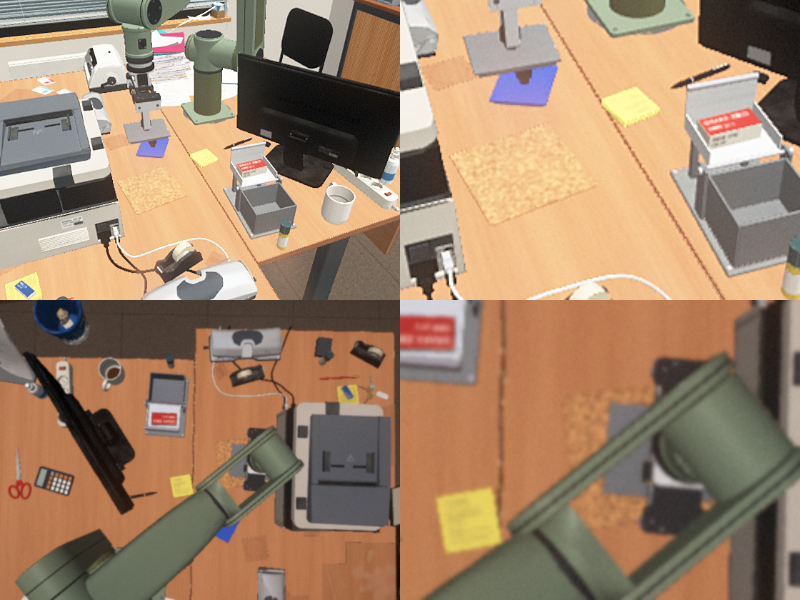

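The lid is held level above the mat, with the plate at about (500,50) in the scene crop. The box is open and the tray is still level. I'll lower the lid now.

Call:
{"fn": "step_arm", "kwargs": {
  "linear": [
    [0, 0.008, 0.1],
    [0, 0, 0.14],
    [0, 0, 0.14],
    [0, 0, 0.08],
    [0, 0, 0.04]
  ],
  "yaw": [0, 0, 0, 0, 0]
}}

```text
time: 7.82
tool_pos: [0.4235, -0.3714, 0.0403]
tcp_rot: [-179.8, -0.3, 86.2]
wrist_force: [-0.6, 0.5, -2.8]
finger_gap: 0.0294
grasp_force: 20.0
```

Call:
{"fn": "step_arm", "kwargs": {
  "linear": [
    [0, 0, 0.02],
    [0, 0, 0.008],
    [0, 0, 0],
    [0, 0, 0]
  ],
  "yaw": [0, 0, 0, 0]
}}

```text
time: 8.32
tool_pos: [0.4251, -0.3752, 0.0335]
tcp_rot: [179.9, 0.1, 86.1]
wrist_force: [-0.4, -0.4, -2.4]
finger_gap: 0.0296
grasp_force: 20.0
```

Call:
{"fn": "step_arm", "kwargs": {
  "linear": [
    [0, 0, 0.008],
    [0, 0, 0]
  ],
  "yaw": [0, 0]
}}

```text
time: 8.57
tool_pos: [0.4244, -0.3742, 0.029]
tcp_rot: [-180.0, -0.0, 86.1]
wrist_force: [-0.3, 0.1, -1.6]
finger_gap: 0.0296
grasp_force: 20.0
```

Call:
{"fn": "step_arm", "kwargs": {
  "linear": [
    [0, 0, 0.005],
    [0, 0, 0]
  ],
  "yaw": [0, 0]
}}

```text
time: 8.82
tool_pos: [0.4243, -0.3742, 0.0268]
tcp_rot: [-180.0, -0.0, 86.1]
wrist_force: [0.0, -0.2, -2.9]
finger_gap: 0.0297
grasp_force: 20.0
```

Call:
{"fn": "step_arm", "kwargs": {
  "linear": [
    [0, 0, 0.005],
    [0, 0, 0]
  ],
  "yaw": [0, 0]
}}

```text
time: 9.07
tool_pos: [0.4247, -0.3745, 0.0261]
tcp_rot: [-180.0, 0.0, 86.1]
wrist_force: [-1.9, 1.7, 5.3]
finger_gap: 0.0294
grasp_force: 20.0
```

Call:
{"fn": "step_arm", "kwargs": {
  "linear": [
    [0, 0, 0],
    [0, 0, 0],
    [0, 0, 0],
    [0, 0, 0]
  ],
  "yaw": [0, 0, 0, 0],
  "jaw": 70
}}

```text
time: 9.57
tool_pos: [0.4245, -0.3744, 0.025]
tcp_rot: [-180.0, 0.0, 86.1]
wrist_force: [0.2, -0.2, 0.0]
finger_gap: 0.0646
grasp_force: 0.0
```

Call:
{"fn": "step_arm", "kwargs": {
  "linear": [
    [0, 0, -0.04],
    [0, 0, -0.12],
    [0, 0, -0.15],
    [0, 0, -0.15],
    [0, 0, -0.15]
  ],
  "yaw": [0, 0, 0, 0, 0]
}}

```text
time: 10.2
tool_pos: [0.4244, -0.3742, 0.2725]
tcp_rot: [179.9, 0.1, 86.1]
wrist_force: [1.0, -1.0, -0.0]
finger_gap: 0.0661
grasp_force: 0.0
```

Call:
{"fn": "step_arm", "kwargs": {
  "linear": [
    [0.15, 0.0172, -0.07],
    [0.15, 0.0172, 0],
    [0.15, 0.0172, 0],
    [0.15, 0.0172, 0],
    [0.149, 0.0172, 0]
  ],
  "yaw": [0, 0, 0, 0, 0],
  "jaw": 0
}}

```text
time: 10.82
tool_pos: [0.4788, -0.0796, 0.2968]
tcp_rot: [179.9, 0.0, 86.0]
wrist_force: [0.4, -0.5, 0.0]
finger_gap: 0.0189
grasp_force: 0.0
```

Call:
{"fn": "step_arm", "kwargs": {
  "linear": [
    [0, 0, 0],
    [0, 0, 0],
    [0, 0, 0],
    [0, 0, 0],
    [0, 0, 0]
  ],
  "yaw": [-0.1, -0.1, -0.1, -0.1, -0.1]
}}

```text
time: 11.45
tool_pos: [0.4787, -0.0813, 0.2966]
tcp_rot: [180.0, 0.1, 131.4]
wrist_force: [0.2, 0.3, 1.0]
finger_gap: 0.0008
grasp_force: 0.0
```

Call:
{"fn": "step_arm", "kwargs": {
  "linear": [
    [0, 0, 0],
    [0, 0, 0],
    [0, 0, 0],
    [0, 0, 0],
    [0, 0, 0]
  ],
  "yaw": [-0.1, -0.1, -0.1, -0.1, -0.1]
}}

```text
time: 12.08
tool_pos: [0.4787, -0.0814, 0.2966]
tcp_rot: [-180.0, 0.1, 176.4]
wrist_force: [0.0, -0.5, 0.5]
finger_gap: 0.0002
grasp_force: 0.0
```

```bash
python3 - <<'E'
from h import *
b=snap('scene');a=snap('top');o=telemetry.get_obs();print(o['tool_pos'],o['tcp_rot'],o['finger_gap'],o['time'])
c=np.zeros((600,800,3),np.uint8);A=a['frame'][:,:,::-1];B=b['frame'][:,:,::-1]
c[:,:400]=cv2.resize(A[100:325,200:350],(400,600));c[:,400:]=cv2.resize(B[60:330,290:470],(400,600))
cv2.imwrite('pics/pre.png',c)
P=cloud(b);f=B;k=np.zeros(f.shape[:2],np.uint8)
m=(np.hypot(P[...,0]-.424,P[...,1]+.374)<.03)&(f.max(2)<70);q=P[m];print(len(q),np.median(q,0),np.percentile(q[:,2],95))
m=(np.hypot(P[...,0]-.424,P[...,1]+.374)<.055)&(f.max(2)>70)&(P[...,2]>.006);print('plate z',np.median(P[m][:,2]))
E
```

```text
[ 0.47870673 -0.08141607  0.29649131] [-1.79973717e+02  8.52368510e-02  1.76050557e+02] 0.00027578852076306956 12.175
  return _methods._mean(a, axis=axis, dtype=dtype,
  ret = um.true_divide(
Traceback (most recent call last):
IndexError: index -1 is out of bounds for axis 0 with size 0
```

View pics/pre.png

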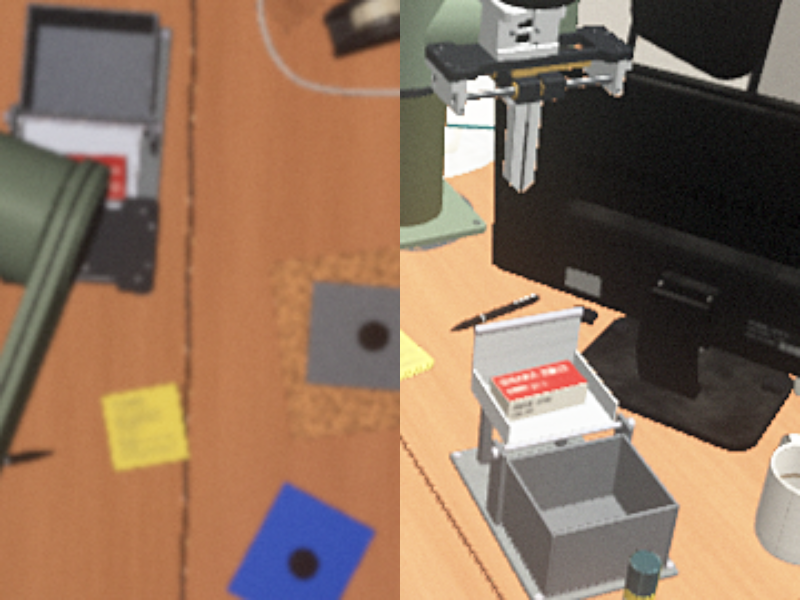

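The lid sits knob-up on the mat, with its knob at (372,335) in the left crop. The tray is level, the box is open, and the closed fingers hang behind the panel. Next I work out the tipping arc.

```bash
python3 - <<'E'
import numpy as np
th=np.r_[0,np.linspace(0.03,1.13,20)]
E=np.c_[99*np.cos(th)-60*np.sin(th)+8,99*np.sin(th)+60*np.cos(th)]/1000
c=np.round(np.c_[(E[:,0]-E[0,0]),-(E[:,1]-E[0,1])]/.4,3);d=np.round(np.diff(c,axis=0),3)
for i in range(0,20,5): print([[float(a),0,float(b)] for a,b in d[i:i+5]])
print(E[0],E[-1],E[5],E[10],E[15])
E
```

```text
[[-0.005, 0, -0.007], [-0.009, 0, -0.014], [-0.01, 0, -0.013], [-0.011, 0, -0.013], [-0.012, 0, -0.012]]
[[-0.013, 0, -0.011], [-0.013, 0, -0.011], [-0.013, 0, -0.009], [-0.015, 0, -0.009], [-0.014, 0, -0.008]]
[[-0.015, 0, -0.008], [-0.016, 0, -0.006], [-0.016, 0, -0.005], [-0.016, 0, -0.005], [-0.016, 0, -0.003]]
[[-0.017, 0, -0.003], [-0.016, 0, -0.002], [-0.017, 0, 0.0], [-0.017, 0, 0.0], [-0.017, 0, 0.001]]
[0.107 0.06 ] [-0.00402541  0.1151364 ] [0.08811594 0.08356098] [0.06093035 0.10295328] [0.02934035 0.11377869]
```

Call:
{"fn": "step_arm", "kwargs": {
  "linear": [
    [0, 0, 0.1],
    [-0.03, 0, 0.12],
    [-0.0265, 0, 0.1],
    [0, 0, 0.026],
    [0, 0, 0]
  ],
  "yaw": [0, 0, 0, 0, 0]
}}

```text
time: 12.8
tool_pos: [0.5011, -0.083, 0.1574]
tcp_rot: [180.0, -0.0, 176.0]
wrist_force: [-0.4, -1.1, 0.7]
finger_gap: 0.0003
grasp_force: 0.0
```

Call:
{"fn": "step_arm", "kwargs": {
  "linear": [
    [-0.015, 0, 0],
    [-0.015, 0, 0],
    [0, 0, 0]
  ],
  "yaw": [0, 0, 0]
}}

```text
time: 13.18
tool_pos: [0.5113, -0.084, 0.1588]
tcp_rot: [-179.9, -0.3, 176.1]
wrist_force: [-9.8, -0.4, 7.9]
finger_gap: 0.0001
grasp_force: 4.7
```

Call:
{"fn": "step_arm", "kwargs": {
  "linear": [
    [-0.005, 0, -0.007],
    [-0.009, 0, -0.014],
    [-0.01, 0, -0.013],
    [-0.011, 0, -0.013],
    [-0.012, 0, -0.012]
  ],
  "yaw": [0, 0, 0, 0, 0]
}}

```text
time: 13.8
tool_pos: [0.5318, -0.0853, 0.1817]
tcp_rot: [-180.0, -0.0, 176.1]
wrist_force: [-4.2, 0.1, 2.0]
finger_gap: 0.0007
grasp_force: 2.2
```

```bash
python3 - <<'E'
from h import *
b=snap('scene');o=telemetry.get_obs();print(o['tool_pos'],o['wrist_force'])
B=b['frame'][:,:,::-1];cv2.imwrite('pics/t1.png',cv2.resize(B[100:330,290:450],(417,600)))
E
```

```text
[ 0.53291708 -0.08538395  0.18249038] [-5.0794904  -0.35924851  4.59873692]
```

View pics/t1.png

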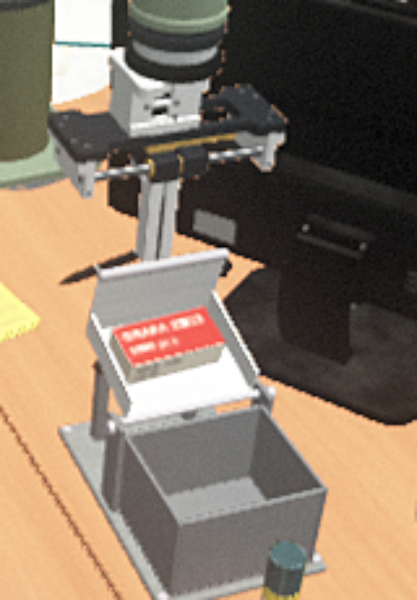

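The tray is rising, with the fingers behind the panel at about (160,230). The carton is still mid-tray at (165,345), so I'll continue.

Call:
{"fn": "step_arm", "kwargs": {
  "linear": [
    [-0.013, 0, -0.011],
    [-0.013, 0, -0.011],
    [-0.013, 0, -0.009],
    [-0.015, 0, -0.009],
    [-0.014, 0, -0.008]
  ],
  "yaw": [0, 0, 0, 0, 0]
}}

```text
time: 14.48
tool_pos: [0.5599, -0.087, 0.2004]
tcp_rot: [-180.0, 0.1, 176.1]
wrist_force: [-2.8, 0.2, 4.0]
finger_gap: 0.0003
grasp_force: 2.3
```

Call:
{"fn": "step_arm", "kwargs": {
  "linear": [
    [-0.015, 0, -0.008],
    [-0.016, 0, -0.006],
    [-0.016, 0, -0.005],
    [-0.016, 0, -0.005],
    [-0.016, 0, -0.003]
  ],
  "yaw": [0, 0, 0, 0, 0]
}}

```text
time: 15.1
tool_pos: [0.5917, -0.0891, 0.2111]
tcp_rot: [180.0, 0.1, 176.1]
wrist_force: [-1.6, 0.6, 5.0]
finger_gap: 0.0003
grasp_force: 2.4
```

Call:
{"fn": "step_arm", "kwargs": {
  "linear": [
    [-0.017, 0, -0.003],
    [-0.016, 0, -0.002],
    [-0.017, 0, 0],
    [-0.017, 0, 0],
    [-0.017, 0, 0.001]
  ],
  "yaw": [0, 0, 0, 0, 0]
}}

```text
time: 15.72
tool_pos: [0.6252, -0.0913, 0.2124]
tcp_rot: [180.0, 0.1, 176.1]
wrist_force: [-0.8, 2.4, 4.1]
finger_gap: 0.0
grasp_force: 2.0
```

Call:
{"fn": "step_arm", "kwargs": {
  "linear": [
    [0, 0, 0],
    [0, 0, 0],
    [0, 0, 0]
  ],
  "yaw": [0, 0, 0]
}}

```text
time: 16.1
tool_pos: [0.6243, -0.0914, 0.2123]
tcp_rot: [180.0, 0.0, 176.1]
wrist_force: [-0.4, 1.7, 4.7]
finger_gap: 0.0002
grasp_force: 2.2
```

```bash
python3 - <<'E'
from h import *
b=snap('scene');o=telemetry.get_obs();print(o['tool_pos'],o['wrist_force'])
B=b['frame'][:,:,::-1];cv2.imwrite('pics/t2.png',cv2.resize(B[100:330,290:450],(417,600)))
P=cloud(b)
d=P-np.array([.6202,-.0874,.098]);Y=d@np.array([-.9977,.0688,0]);X=d@np.array([.0688,.9977,0]);Z=d[...,2]
m=(abs(X)<.056)&(Z>.02)&(Z<.14)&(Y>-.06)&(Y<.1)
for x0 in(-.05,-.03,.03,.05):
    k=m&(abs(X-x0)<.006); print(x0,k.sum(),[ (round(Y[k&(abs(Z-z)<.005)].min()*1000) if (k&(abs(Z-z)<.005)).any() else None) for z in(.03,.05,.07,.09,.1,.11,.12)])
E
```

```text
[ 0.62426078 -0.09138535  0.21231605] [0.16129974 1.78880989 4.8877193 ]
-0.05 106 [11, 20, 28, 19, 13, -8, -30]
-0.03 195 [8, 20, 29, 32, 10, -5, -29]
0.03 166 [9, 19, 28, None, 10, -25, -29]
0.05 319 [-13, -5, 4, 35, 14, -25, -29]
```

View pics/t2.png

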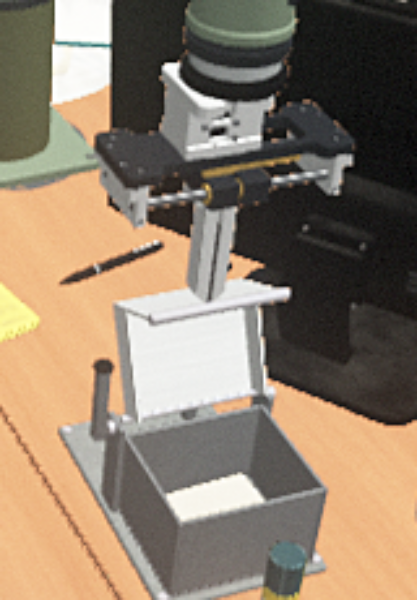

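The tray is up near its stop: the floor slope measures about 1.12 rad. The carton lies in the box at about (215,497), so I'll ease the tray back along the same arc.

Call:
{"fn": "step_arm", "kwargs": {
  "linear": [
    [0.017, 0, -0.001],
    [0.017, 0, 0],
    [0.017, 0, 0],
    [0.016, 0, 0.002],
    [0.017, 0, 0.003]
  ],
  "yaw": [0, 0, 0, 0, 0]
}}

```text
time: 16.77
tool_pos: [0.5898, -0.0893, 0.2104]
tcp_rot: [-180.0, -0.1, 176.1]
wrist_force: [-1.4, 0.1, 4.3]
finger_gap: 0.0001
grasp_force: 2.3
```

Call:
{"fn": "step_arm", "kwargs": {
  "linear": [
    [0.016, 0, 0.003],
    [0.016, 0, 0.005],
    [0.016, 0, 0.005],
    [0.016, 0, 0.006],
    [0.015, 0, 0.008]
  ],
  "yaw": [0, 0, 0, 0, 0]
}}

```text
time: 17.4
tool_pos: [0.5583, -0.0872, 0.1991]
tcp_rot: [-180.0, -0.1, 176.1]
wrist_force: [-3.4, -1.7, 2.7]
finger_gap: 0.0003
grasp_force: 1.7
```

Call:
{"fn": "step_arm", "kwargs": {
  "linear": [
    [0.014, 0, 0.008],
    [0.015, 0, 0.009],
    [0.013, 0, 0.009],
    [0.013, 0, 0.011],
    [0.013, 0, 0.011]
  ],
  "yaw": [0, 0, 0, 0, 0]
}}

```text
time: 18.02
tool_pos: [0.5314, -0.0851, 0.1802]
tcp_rot: [180.0, -0.0, 176.1]
wrist_force: [-3.9, -1.6, 2.2]
finger_gap: 0.0006
grasp_force: 1.5
```

Call:
{"fn": "step_arm", "kwargs": {
  "linear": [
    [0.012, 0, 0.012],
    [0.011, 0, 0.013],
    [0.01, 0, 0.013],
    [0.009, 0, 0.014],
    [0.005, 0, 0.007]
  ],
  "yaw": [0, 0, 0, 0, 0]
}}

```text
time: 18.65
tool_pos: [0.5113, -0.0833, 0.1562]
tcp_rot: [179.9, -0.2, 176.1]
wrist_force: [-6.4, -0.5, 4.2]
finger_gap: 0.0007
grasp_force: 2.5
```

Call:
{"fn": "step_arm", "kwargs": {
  "linear": [
    [0.005, 0, 0],
    [0.005, 0, 0],
    [0.005, 0, 0],
    [0.005, 0, 0],
    [0.01, 0, 0]
  ],
  "yaw": [0, 0, 0, 0, 0]
}}

```text
time: 19.27
tool_pos: [0.5014, -0.083, 0.157]
tcp_rot: [180.0, 0.0, 176.1]
wrist_force: [-1.5, 0.1, -0.2]
finger_gap: 0.0006
grasp_force: 0.0
```

Call:
{"fn": "step_arm", "kwargs": {
  "linear": [
    [0.05, 0, 0],
    [0.05, 0, 0],
    [0, 0, -0.1],
    [0, 0, -0.1],
    [0, 0, -0.1]
  ],
  "yaw": [0, 0, 0, 0, 0]
}}

```text
time: 19.9
tool_pos: [0.461, -0.0801, 0.2782]
tcp_rot: [180.0, 0.0, 176.1]
wrist_force: [0.7, -0.6, -1.1]
finger_gap: 0.0002
grasp_force: 0.0
```

Call:
{"fn": "step_arm", "kwargs": {
  "linear": [
    [0, 0, 0],
    [0, 0, 0],
    [0, 0, 0],
    [0, 0, 0],
    [0, 0, 0]
  ],
  "yaw": [0, 0, 0, 0, 0]
}}

```text
time: 20.52
tool_pos: [0.461, -0.0801, 0.2761]
tcp_rot: [180.0, -0.1, 176.1]
wrist_force: [-0.3, -0.4, 0.4]
finger_gap: 0.0003
grasp_force: 0.0
```

```bash
python3 - <<'E'
from h import *
b=snap('scene');a=snap('top')
B=b['frame'][:,:,::-1];A=a['frame'][:,:,::-1]
c=np.zeros((600,800,3),np.uint8);c[:300,:400]=cv2.resize(B,(400,300));c[300:,:400]=cv2.resize(A,(400,300));c[:,400:]=cv2.resize(B[100:330,290:450],(400,600));cv2.imwrite('pics/end.png',c)
P=cloud(a);q=P[(A.max(2)<60)&(np.hypot(P[...,0]-.424,P[...,1]+.374)<.03)];print('knob',len(q),np.median(q,0) if len(q) else '')
k=P[(np.hypot(P[...,0]-.677,P[...,1]+.091)<.06)];k=k[k[:,2]<.07];print('in box z',np.percentile(k[:,2],[5,50,95]))
S=cloud(b);d=S-np.array([.6202,-.0874,.098]);Y=d@np.array([-.9977,.0688,0]);X=d@np.array([.0688,.9977,0]);Z=d[...,2]
m=(abs(X)<.05)&(Y>.02)&(Y<.08)&(abs(Z)<.03);print('floor z slope',np.polyfit(Y[m],Z[m],1))
E
```

```text
knob 67 [ 0.42277396 -0.37340634  0.05008378]
in box z [0.00616891 0.01972277 0.04247462]
floor z slope [-0.00604082  0.00119646]
```

View pics/end.png

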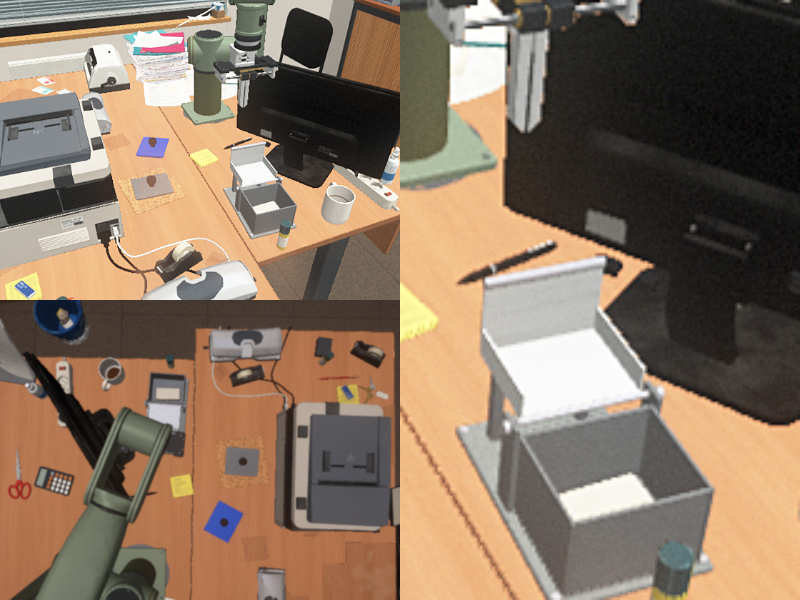

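The lid is centred on the mat, the carton is flat in the box at (605,497), the tray is level and the robot is clear. Handing in now.

```bash
python3 -c "
from rig import robot
print(robot.sign_off())"
```

```text
the job is handed in; nothing more can be done
None
```

The job is handed in, though the sign-off gave no verdict: in the last pictures the lid lies knob up at the middle of the mat, the carton is in the box, the tray is back level and the robot is clear.

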